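# Fit the second hold-down spring on a microplate shaker

## Task

Fit the loose hold-down spring across the plate lid on the shaker, the way the one beside it already sits: push its hook through the hole in the empty steel tab, stretch the spring across, and put its eye over the matching post so that it rests round the neck under the head, then let go. Feel your way in without forcing anything, do not overstretch the spring or let it fly back, and leave the other things on the bench where they are.

Things in the scene. Friction and masses are not known exactly. Their poses are not given: they have to be found in the camera images.
- spring: Loose steel tension spring lying flat, 142 mm long, 80 g. Origin: middle of the underside of its square end sleeve (22 long, 12 wide, 12 mm high), the place to grip; the centre line runs 6 mm above it along x. +x points to the eye; to -x follow the 12 mm thick coil (11 to 75 mm from the origin when relaxed), a 7 mm ferrule to 83, bare wire to 101 mm and the hook. It does not bend
- spring_eye (a point): Middle of the opening of the eye, on the centre line, 27.75 mm ahead (+x) of the sleeve's middle. The eye is a flat oval loop of 3.5 mm wire in the spring's x-y plane, opening 22 mm along x (16.75 to 38.75 mm from the sleeve's middle) by 15 mm
- hook_tip (a point): Centre of the tip of the hook, a straight leg of 3.5 mm wire, 18 mm out to -y from the centre line, tip raked 4 mm nearer to the eye than its root. On the relaxed spring the tip is 97 mm behind (-x) the sleeve's middle, at centre-line height; hook, ferrule and coil move back together as the spring stretches. Axes those of the spring
- stretch (a joint): Elongation of the spring (m), 0 relaxed. It starts to give at 2 N, then 0.2 N per mm. Properly fitted it is drawn out by about 30 mm (8 N at each end); beyond 50 mm it is ruined
- shaker: Microplate shaker fixed on the bench, housing 230 x 210 x 70 mm, panel on its -x side. Origin: on the bench under mid platform, z up. Platform 190 x 204 mm, top at 86 mm, carries a lidded plate (128 along x, 85.5 along y, middle at y -15 mm, lid top at 102 mm) and two pairs of tab and post: the pair at x +32 mm has its spring on, the pair at x -32 mm is empty
- platform_mean (a point): Middle of the platform's top (86 mm high) in its middle position, shaker's axes. NOT its real place: the drive is off and has play, so the platform with tabs, posts, plate and fitted spring stands unmeasured up to 7 mm either way in the shaker's x and in its y, between stops; it yields only to a push of more than about 12 N
- hole_mean (a point): Centre of the empty tab's hole for the platform in its middle position, height true, shaker's axes. Hole 7.5 mm wide, along x, in an upright steel tab 4 mm thick in x, which reaches 16 mm to -y, 13 mm to +y and 10 mm above the hole. A fitted spring lies along y at this height, eye to +y, leg to +x through the hole, centre line 6 mm to -x of this point
- post_mean (a point): Middle of the empty post's neck, at spring height, for the platform in its middle position: 168 mm to +y and 6 mm to -x of hole_mean; play shifts it just as the hole. Upright post: neck 6 mm thick, from 4 mm below this point (top of a 13 mm foot) to 4 mm above, then a head 10 mm wide, 3 mm thick (top 7 mm above this point)
- slide_box: blue slide box 85 x 34 x 30 mm, leave alone
- cup: small white open cup 60 mm wide, 55 mm high, leave alone
- driver: screwdriver 150 mm long, leave alone
- stain: white jar 44 mm wide, 85 mm high, leave alone
Not all that is in view belongs to the job. There is more than one size of the spring; the job needs the smallest.

How it is judged (in metres and radians):
On the way:
1. the hook has caught in the hole of the empty tab: the spring is drawn out by more than 8 mm with the leg's tip through the hole (beyond the tab, at the hole's place) (value of joint stretch above 0.008 m and x of hook_tip in the frame of hole_mean between 0 and 0.024 m and y of hook_tip in the frame of hole_mean between -0.006 and 0.017 m and z of hook_tip in the frame of hole_mean between -0.006 and 0.006 m), for 0.2 s.
At the end, for the whole second after the job is handed in: The spring stays stretched 25 to 36 mm by itself: hook tip through the empty tab's hole (height within 6 mm), eye round the empty post within 24 mm of its middle position and from 6 mm below to 5 mm above the neck's middle (under the head), all at rest (value of joint stretch between 0.025 and 0.036 m and x of hook_tip in the frame of hole_mean between 0 and 0.024 m and y of hook_tip in the frame of hole_mean between -0.006 and 0.017 m and z of hook_tip in the frame of hole_mean between -0.006 and 0.006 m and horizontal distance between spring_eye and post_mean below 0.024 m and z of spring_eye in the frame of post_mean between -0.006 and 0.005 m and linear speed of spring below 0.01 m/s); the robot touches nothing.
It fails at once if the spring is overstretched, by more than 50 mm (value of joint stretch above 0.05 m).
It fails at once if the stretched spring is let fly: it shortens faster than 0.4 m/s (velocity of joint stretch below -0.4 m/s).
It fails at once if the spring is forced against the shaker: over 10 N while slack (drawn out under 5 mm), or over 28 N in all when drawn (fitted, hook and eye together carry about 16 N) ((value of joint stretch below 0.005 m and contact force between spring and shaker above 10 N) or contact force between spring and shaker above 28 N).
It fails at once if the gripper or arm pushes on the shaker with more than 10 N (contact force between any of the fingers, the arm and shaker above 10 N).
It fails at once if another thing on the bench is moved by more than 20 mm (distance of any of slide_box, cup, driver, stain from where it was at the start of the episode above 0.02 m).
It also fails if it takes over 64 s, if anything falls off the work surface, if the arm or the gripper's body presses on something with over 40 N, if the wrist force passes 120 N, or if a joint passes its speed limit or range.

## Robot

A 6-joint arm with a two-finger parallel gripper is mounted at the origin on the work surface. World frame = base frame: x ahead of the robot, y to its left, z up, the work surface at z = 0. Lengths are in mm, angles in rad, forces in N, time in s.
With the tool pointing down it reaches from about 350 to 775 mm from the base axis. Payload 7.3 kg.
Tool frame: the origin (TCP) lies at the very end of the fingers, on their centre line; the grasp point (between the pads) lies 19 mm behind it; z points along the fingers, y is the line along which they close (so a half turn about z gives the same grasp; the last joint's range is limited). The gripper opens to 92 mm and grips with 3 to 60 N. Pads are 19 mm wide; open, the fingers measure 130 mm over their backs; the gripper's body (75 mm by 190 mm) begins 47 mm behind the grasp point.
Start: joints at [1.047, 0.342, 1.524, -0, 1.275, -0.146], TCP at [193.647, 488.002, 226.741] pointing down, gripper open.
Joint ranges: [-2.53, 2.53], [-0.77, 2.02], [0.04, 2.7], [-1, 4.14], [0.28, 2.66], [-3.11, 3.11]. Speed limits (rad/s): [2.57, 2.57, 3.14, 3.14, 3.14, 3.14].

## Interface

Orientations are given as [roll, pitch, yaw] about the fixed x, y, z axes, in that order (R = Rz(yaw) Ry(pitch) Rx(roll)).
In Python, from plant import get_obs, vision, workorder gives the robot as it stands.
- The arm moves only by the shell command python3 -m pendant 'ROWS' [OPENING]. ROWS is a JSON object of lists of equal length, an entry for each row: "dp": the shift along the tool's x, y, z in m, a list of three; "rotation": the turn, a rotation vector about the tool's x, y, z in rad, a list of three. A call has 1 to 8 rows; each row is the pose to reach, as a shift and turn from the pose commanded when the call began, along the tool's axes at that moment; what a row does not reach only later rows make up. A row lasts 1/8 s, in which the tool goes at most 62.5 mm and 10.7 degrees, less where a joint would pass 70% of its speed; a pose out of reach is approached as far as the arm can. A call with a gripper value outside its range is refused whole. OPENING is the finger opening in m, from 0 to 0.0918, set as the call begins (- or left out, the last holds). The fingers move at their own pace and stop on an object; the grip force is fixed at half the most. Time passes only in rows, so rows that repeat a pose let the fingers close. It gives the time, the measured TCP pose, the force, the opening and the grip force at its end, in the units of the state.
- get_obs(): the state, without advancing time (a new reading comes with each control period).
- vision.capture(name): name is "scene" or "top" or "wrist"; returns a dict with "pixels" (400x640x3 uint8, red, green, blue), "vfov" (degrees; the focal length in pixels is half the picture's height over the tangent of half this angle, whatever the lens; pixels are square), "cx", "cy" (the principal point, pixels), "dist" ([k1, k2, p1, p2, k3] as OpenCV has them; the pictures are not rectified), "pose" (4x4, takes a point from camera to world coordinates); the wrist camera has in their place "T_tool_cam" (4x4, takes a point from camera to tool coordinates, whose origin is the TCP and whose axes are the flange's). Camera axes: x right, y up, looking along -z (the intrinsics and any distortion apply to the point x, -y, -z); pixel columns grow to the right and rows downward; lengths in mm; the calibration is good to about 2 mm. A picture is of the moment at which its call begins: read the wrist's pose just before it. There is no depth.
- workorder.close_job(): hands the job in; it is judged then, once.
The state is a dict: "time": time; "joint_positions": joint angles; "dq": joint speeds; "tau": joint torques, N m; "tool_pos": TCP position; "tcp_rot": TCP orientation; "contact_force": force on the tool from outside, world axes, zero at the start; "moment": the same for the moment, N m; "grip_width": finger opening in mm; "finger_force": force on a finger pad.
Only numpy, scipy, OpenCV 4.12 (cv2) and the standard library are available. Lean on these libraries where they do the work, as an engineer would, in place of code of your own. Each camera call takes 0.05 s, during which the arm holds its last target. There are 200 camera calls.

## Working session

There is one attempt and no reset: what is moved stays moved. The work goes in short steps, Python scripts to look and compute and a shell command to move; the robot and the scene stay as the last step left them, time stands still between calls to the robot, and variables do not carry over. Pictures are saved under pics/ and viewed, at most 10 in all, crops included, and the job is handed in when it is done.

```bash
ls; mkdir -p pics; cat > h.py <<'E'
import numpy as np, cv2, pickle
from plant import get_obs, vision, workorder
from scipy.spatial.transform import Rotation as R
def cap(name, fn):
    o=get_obs(); c=vision.capture(name)
    T=np.eye(4)
    if 'pose' in c: T=np.array(c['pose'])
    else:
        W=np.eye(4); W[:3,:3]=R.from_euler('xyz',o['tcp_rot']).as_matrix(); W[:3,3]=o['tool_pos']
        T=W@np.array(c['T_tool_cam'])
    c['T']=T; pickle.dump(c,open(f'pics/{fn}.pkl','wb'))
    cv2.imwrite(f'pics/{fn}.png',np.array(c['pixels'])[:,:,::-1]); return c
def load(fn): return pickle.load(open(f'pics/{fn}.pkl','rb'))
def K(c):
    f=200/np.tan(np.radians(c['vfov'])/2); return np.array([[f,0,c['cx']],[0,f,c['cy']],[0,0,1.]])
def ray(c,uv):
    p=cv2.undistortPoints(np.array([[uv]],float),K(c),np.array(c['dist'],float))[0,0]
    d=c['T'][:3,:3]@np.array([p[0],-p[1],-1]); return c['T'][:3,3],d
def onz(c,uv,z):
    o,d=ray(c,uv); return o+d*(z-o[2])/d[2]
def proj(c,P):
    q=(np.linalg.inv(c['T'])@np.append(P,1))[:3]*[1,-1,-1]
    return cv2.projectPoints(q[None],np.zeros(3),np.zeros(3),K(c),np.array(c['dist'],float))[0].ravel()
def crop(fn,u0,v0,w,h,s,out):
    im=cv2.imread(f'pics/{fn}.png')[v0:v0+h,u0:u0+w]
    cv2.imwrite(f'pics/{out}.png',cv2.resize(im,None,fx=s,fy=s,interpolation=cv2.INTER_CUBIC))
E
python3 - <<'E'
from h import *
print(get_obs())
for n in ['scene','top','wrist']:
    c=cap(n,n+'0'); print(n,c['vfov'],c['cx'],c['cy'],c['dist'],c['T'].round(3).tolist(), np.array(c.get('T_tool_cam',0)).round(3).tolist())
a=cv2.imread('pics/scene0.png');b=cv2.imread('pics/top0.png')
E
```

```text
pics
{'time': 0.0, 'joint_positions': array([ 1.04695905e+00,  3.42721891e-01,  1.52498959e+00,  1.06302485e-05,
        1.27536651e+00, -1.46012449e-01]), 'dq': array([ 0.00091435, -0.00154918,  0.00123339, -0.00107288,  0.00068321,
        0.00053844]), 'tau': array([ 1.45356520e-03, -4.31243455e+01, -2.44226807e+01,  7.18191988e-02,
        5.57570206e-02, -1.26895316e-04]), 'tool_pos': array([193.46041759, 487.64216768, 226.05495231]), 'tcp_rot': array([-3.14012460e+00, -2.26164166e-04,  2.76376456e+00]), 'contact_force': array([1.07830087, 0.10408835, 1.08474636]), 'moment': array([ 0.01419216, -0.01122258,  0.00131494]), 'finger_force': 0.0, 'grip_width': 91.81912874103926}
scene 50.80121246092379 321.83078116293586 193.5335460704432 [-0.07227988  0.          0.          0.          0.        ] [[-0.715, -0.534, 0.451, 934.13], [0.699, -0.559, 0.446, 510.764], [0.014, 0.634, 0.773, 917.895], [0.0, 0.0, 0.0, 1.0]] 0
top 43.65363154378678 316.0498179479266 204.71595286912103 [-0.10130596  0.          0.          0.          0.        ] [[-0.017, 0.997, -0.079, 382.378], [-1.0, -0.015, 0.022, 69.444], [0.021, 0.08, 0.997, 1385.711], [0.0, 0.0, 0.0, 1.0]] 0
wrist 71.30185774872228 320.8180823815182 197.4553259647942 [-0.00192439  0.          0.          0.          0.        ] [[0.369, -0.899, -0.237, 129.496], [0.929, 0.356, 0.096, 514.141], [-0.002, -0.256, 0.967, 383.556], [0.0, 0.0, 0.0, 1.0]] [[-0.0, 0.967, 0.256, 69.247], [1.0, 0.0, 0.001, 0.778], [0.001, 0.256, -0.967, -157.415], [0.0, 0.0, 0.0, 1.0]]
```

View pics/top0.png

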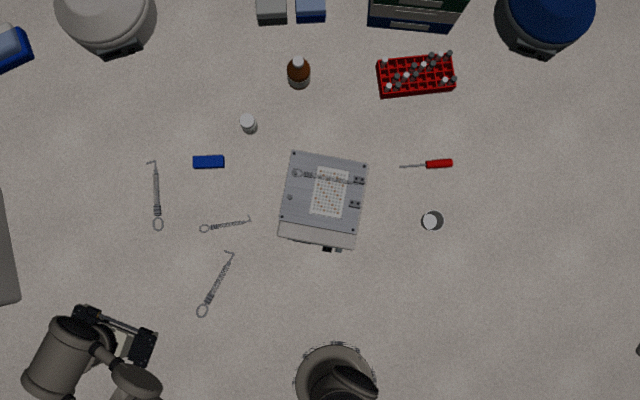

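View pics/scene0.png

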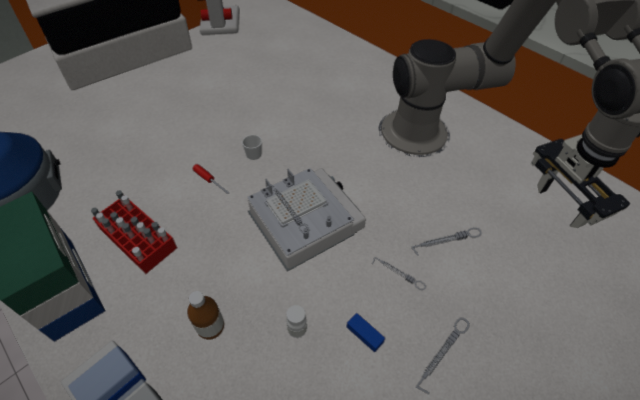

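Top view: candidates for the spring are A (156,195), B (225,225) and C (216,285). B looks the shortest, about 46 px against 70 px or more. The shaker is at (322,200) with its panel at the bottom, tabs on the right (355,204) and posts on the left (291,197). I'll check B in a close crop, together with the shaker.

```bash
python3 - <<'E'
from h import *
c=load('top0')
for n,a,b in [('A',(158,230),(150,162)),('B',(201,230),(250,217)),('C',(200,315),(232,252))]:
    p,q=onz(c,a,6),onz(c,b,6); print(n,p.round(),q.round(),np.linalg.norm(p-q).round())
im=cv2.imread('pics/top0.png')
a=cv2.resize(im[200:245,190:260],None,fx=8,fy=8,interpolation=cv2.INTER_CUBIC)
b=cv2.resize(im[145:255,270:375],None,fx=5.4,fy=5.4,interpolation=cv2.INTER_CUBIC)
cv2.imwrite('pics/c1.png',b); 
s=load('scene0'); im2=cv2.imread('pics/scene0.png')
d=cv2.resize(im2[250:295,365:435],None,fx=3,fy=3,interpolation=cv2.INTER_CUBIC)
W=np.zeros((594,800,3),np.uint8); W[:,:567]=b[:594,:567]
a=cv2.resize(im[212:237,195:255],None,fx=3.8,fy=3.8,interpolation=cv2.INTER_CUBIC); W[:a.shape[0],570:570+a.shape[1]]=a
W[200:200+d.shape[0],570:570+d.shape[1]]=d
cv2.imwrite('pics/c1.png',W)
E
```

```text
A [429. 479.   6.] [620. 503.   6.] 193.0
B [427. 358.   6.] [461. 222.   6.] 140.0
C [194. 362.   6.] [365. 273.   6.] 193.0
```

View pics/c1.png

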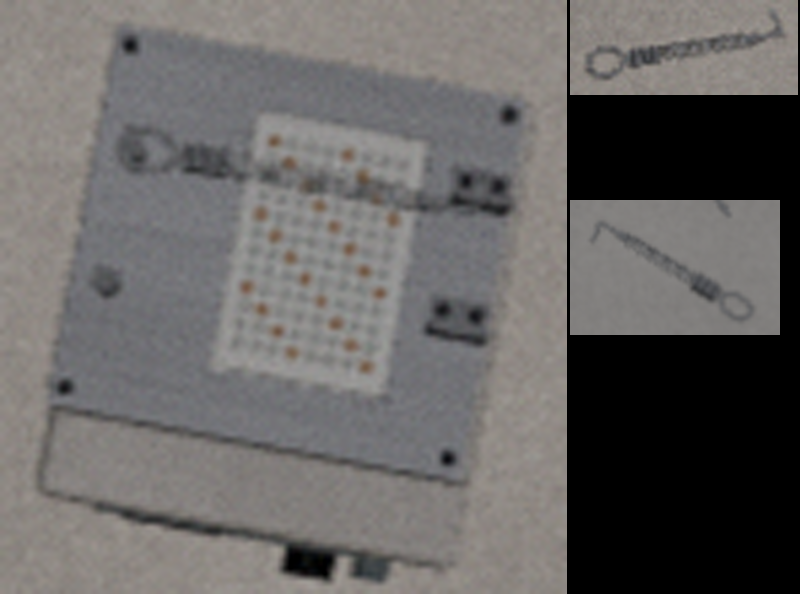

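B measures 140 mm against 193 mm for A and C, so it is the spring for this job. Its eye is at (203,229) and its hook end at (250,217), with the leg pointing up in the image, toward world +x. I'll move the wrist over it, with the camera on the hook side.

```bash
python3 -m pendant '{"dp":[[-0.035,-0.007,0.003],[-0.07,-0.015,0.006],[-0.105,-0.022,0.01],[-0.14,-0.03,0.013],[-0.175,-0.037,0.016],[-0.21,-0.044,0.02],[-0.245,-0.052,0.023],[-0.278,-0.059,0.026]],"rotation":[[0,0,-0.18],[0,0,-0.36],[0,0,-0.54],[0,0,-0.72],[0,0,-0.9],[0,0,-1.08],[0,0,-1.26],[0,0,-1.44]]}'
python3 -m pendant '{"dp":[[0,0,0],[0,0,0],[0,0,0],[0,0,0],[0,0,0]],"rotation":[[0,0,-0.18],[0,0,-0.36],[0,0,-0.54],[0,0,-0.72],[0,0,-0.75]]}' 0.04
python3 - <<'E'
from h import *
o=get_obs(); print(o['time'],o['tool_pos'],o['tcp_rot'],o['joint_positions'].round(3),o['grip_width'])
c=cap('wrist','w1')
c=load('w1')
for P in [(427,358,6),(461,222,6),(435,318,6)]: print(proj(c,np.array(P,float)).round())
E
```

```text
time: 1.15
tool_pos: [431.1, 329.7, 200.3]
tcp_rot: [3.141, -0.0, -2.074]
contact_force: [0.6, 0.4, -0.4]
grip_width: 91.9
finger_force: 0.0
time: 1.78
tool_pos: [430.1, 330.5, 200.5]
tcp_rot: [3.141, -0.0, -1.33]
contact_force: [-0.7, 0.1, 0.1]
grip_width: 46.3
finger_force: 0.0
1.775 [430.14306897 330.51180536 200.46672806] [ 3.14105639e+00 -1.15630605e-04 -1.32950641e+00] [ 0.514  0.396  1.517  0.     1.229 -2.869] 46.256582095450725
[318. 199.]
[317.  84.]
[319. 168.]
```

View pics/w1.png

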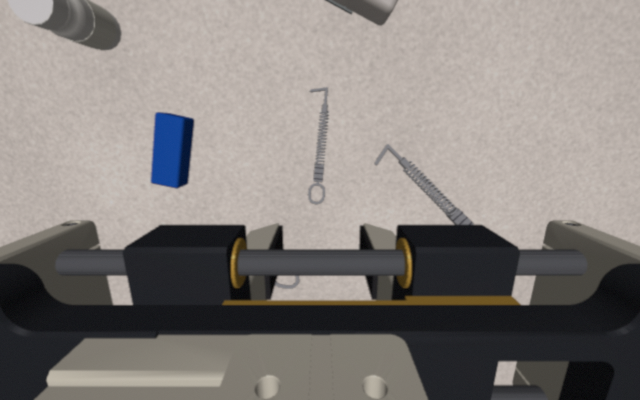

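The wrist view shows the spring: eye (317,194), sleeve about (319,172), hook corner (327,88), tip (310,91). I'll crop in to measure it.

```bash
python3 - <<'E'
from h import *
crop('w1',275,78,80,135,4.4,'c2')
E
```

```text
(no output)
```

View pics/c2.png

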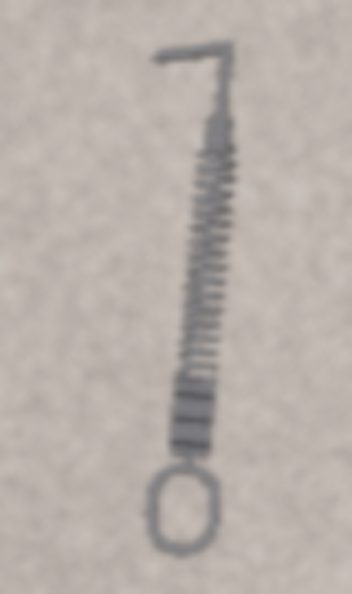

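```bash
python3 - <<'E'
from h import *
from scipy.optimize import least_squares
c=load('w1'); f=lambda u,v:(u/4.4+275,v/4.4+78)
# body pts -> px : x,y,z in spring frame (origin underside sleeve mid)
B=[((27.75,0,6),f(184,509)),((42.25,0,6),f(184,555)),((-101,0,6),f(226,47)),((-97,-18,6),f(156,58)),((-79,0,6),f(218,134)),((0,0,10),f(192,418))]
def res(p):
    r=[]
    for b,px in B:
        x,y=b[:2]; P=np.array([p[0]+np.cos(p[2])*x-np.sin(p[2])*y,p[1]+np.sin(p[2])*x+np.cos(p[2])*y,b[2]])
        r+=list(proj(c,P)-px)
    return r
s=least_squares(res,[435,318,1.8]); print(s.x,np.round(s.fun,1))
o=get_obs(); M=R.from_euler('xyz',o['tcp_rot']).as_matrix()
print('shift tool',M.T@(np.array([s.x[0],s.x[1],0])-o['tool_pos'])) 
yaw=s.x[2]-np.pi; print('yaw want',yaw,'have',o['tcp_rot'][2])
E
```

```text
[433.88925067 323.936256     1.72625979] [ 0.4  0.1 -0.5  0.4 -0.3 -0.   0.2 -0.3 -0.1 -0.4  0.3  0.3]
shift tool [  7.29064918  -2.14929552 200.50398789]
yaw want -1.4153328676587071 have -1.3299346125331146
```

```bash
python3 -m pendant '{"dp":[[0.0073,-0.0021,0.04],[0.0073,-0.0021,0.08],[0.0073,-0.0021,0.12],[0.0073,-0.0021,0.155],[0.0073,-0.0021,0.18],[0.0073,-0.0021,0.192],[0.0073,-0.0021,0.198],[0.0073,-0.0021,0.198]],"rotation":[[0,0,0.02],[0,0,0.04],[0,0,0.06],[0,0,0.085],[0,0,0.085],[0,0,0.085],[0,0,0.085],[0,0,0.085]]}' 0.04
python3 -m pendant '{"dp":[[0,0,0],[0,0,0],[0,0,0],[0,0,0],[0,0,0]],"rotation":[[0,0,0],[0,0,0],[0,0,0],[0,0,0],[0,0,0]]}' 0.0
```

```text
time: 2.82
tool_pos: [434.3, 324.2, 3.1]
tcp_rot: [-3.141, 0.0, -1.415]
contact_force: [0.4, -0.5, 0.3]
grip_width: 40.1
finger_force: 0.0
time: 3.45
tool_pos: [434.2, 324.1, 3.0]
tcp_rot: [-3.141, 0.0, -1.414]
contact_force: [-0.2, 0.6, 4.0]
grip_width: 11.5
finger_force: 30.0
```

```bash
python3 -m pendant '{"dp":[[0,0,-0.02],[0,0,-0.06],[0,0,-0.11],[0,0,-0.16],[0,0,-0.2]],"rotation":[[0,0,0],[0,0,0],[0,0,0],[0,0,0],[0,0,0]]}'
python3 - <<'E'
from h import *
c=load('top0'); f=lambda u,v:(u/5.4+270,v/5.4+145)
for n,p,z in [('tab',(457,322),115),('post',(105,283),115),('tab2',(482,190),115),('post2',(138,150),115),('s1',(130,45),86),('s2',(508,115),86),('s3',(64,387),86),('s4',(447,458),86),('h1',(40,490),70),('h2',(466,565),70)]:
    print(n,onz(c,f(*p),z).round(1))
o=get_obs();print(o['time'],o['tool_pos'],o['tcp_rot'],o['joint_positions'].round(2),o['grip_width'])
E
```

```text
time: 4.08
tool_pos: [434.1, 324.0, 204.7]
tcp_rot: [-3.141, 0.0, -1.414]
contact_force: [-0.0, 0.1, -1.3]
grip_width: 11.4
finger_force: 30.0
tab [482.4 -57.2 115. ]
post [503.4 109.2 115. ]
tab2 [545.2 -70.6 115. ]
post2 [566.7  92.8 115. ]
s1 [622.6  96.5  86. ]
s2 [585.7 -87.4  86. ]
s3 [456.1 130.5  86. ]
s4 [418.9 -53.7  86. ]
h1 [407.  143.6  70. ]
h2 [367.  -63.4  70. ]
4.075 [434.05026106 324.0480391  204.65975883] [-3.14055327e+00  4.66379950e-04 -1.41437884e+00] [ 0.5   0.39  1.51  0.    1.24 -2.8 ] 11.428710549932669
```

```bash
python3 -m pendant '{"dp":[[0.031,-0.0126,0],[0.061,-0.025,0],[0.092,-0.038,0],[0.122,-0.05,0],[0.122,-0.05,0]],"rotation":[[0,0,0.09],[0,0,0.18],[0,0,0.27],[0,0,0.356],[0,0,0.356]]}'
python3 -c "
from h import *
cap('wrist','v1'); o=get_obs(); print(o['tool_pos'],o['tcp_rot'])"
python3 -m pendant '{"dp":[[0.04,0,0],[0.08,0,0],[0.08,0,0]],"rotation":[[0,0,0],[0,0,0],[0,0,0]]}'
python3 -c "
from h import *
cap('wrist','v2'); o=get_obs(); print(o['tool_pos'],o['tcp_rot'])"
python3 -m pendant '{"dp":[[0.03,0.007,0],[0.06,0.014,0],[0.085,0.02,0],[0.085,0.02,0]],"rotation":[[0,0,0],[0,0,0],[0,0,0],[0,0,0]]}'
python3 - <<'E'
from h import *
cap('wrist','v3'); o=get_obs(); print(o['time'],o['tool_pos'],o['tcp_rot'],o['joint_positions'].round(2))
ims=[cv2.imread(f'pics/v{i}.png')[:300,120:520] for i in (1,2,3)]
W=np.zeros((600,800,3),np.uint8); W[:300,:400]=ims[0];W[:300,400:]=ims[1];W[300:,:400]=ims[2]
cv2.imwrite('pics/c3.png',W)
E
```

```text
time: 4.7
tool_pos: [503.2, 209.5, 202.3]
tcp_rot: [3.141, -0.001, -1.774]
contact_force: [0.2, 0.5, -1.4]
grip_width: 11.5
finger_force: 30.0
[502.50661266 210.60718758 202.31422324] [ 3.14064726e+00 -1.43006579e-04 -1.77164986e+00]
time: 5.12
tool_pos: [485.7, 132.0, 202.7]
tcp_rot: [3.141, -0.0, -1.771]
contact_force: [0.3, 0.1, -1.1]
grip_width: 11.6
finger_force: 30.0
[486.20221063 133.13710536 202.86004923] [ 3.14147603e+00  6.14859190e-04 -1.77077092e+00]
time: 5.68
tool_pos: [450.0, 54.0, 202.9]
tcp_rot: [-3.141, 0.001, -1.771]
contact_force: [-0.2, -0.5, -0.5]
grip_width: 11.7
finger_force: 30.0
5.725 [450.42967881  54.52436253 202.90307408] [-3.14105326e+00  9.12817744e-04 -1.77023699e+00] [-0.05  0.23  1.75  0.    1.16 -2.99]
```

View pics/c3.png

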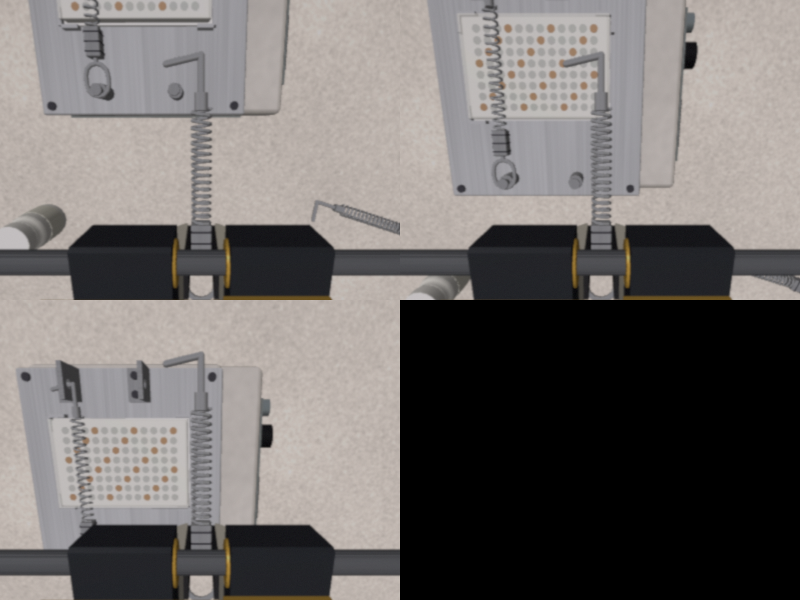

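```bash
python3 -m pendant '{"dp":[[0,0.03,0.015],[0,0.06,0.03],[0,0.06,0.03],[0,0.06,0.03]],"rotation":[[0,0,0],[0,0,0],[0,0,0],[0,0,0]]}'
python3 - <<'E'
from h import *
cap('wrist','v4'); o=get_obs(); print(o['time'],o['tool_pos'],o['tcp_rot'],o['joint_positions'].round(2))
H=np.array([482,-57,115.])
v=load('v4'); u=proj(v,H); print(u)
def cr(fn,u0,v0,w,h,s):
    im=cv2.imread(f'pics/{fn}.png')[v0:v0+h,u0:u0+w]; return cv2.resize(im,(int(w*s),int(h*s)),interpolation=cv2.INTER_CUBIC)
W=np.zeros((600,800,3),np.uint8)
W[:300,:400]=cr('v3',230,45,100,75,4)      # tab + hook
u0,v0=int(u[0])-30,int(u[1])-35; print('v4 org',u0,v0)
W[:300,400:]=cr('v4',max(u0,0),max(v0,0),100,75,4)
W[300:,:200]=cr('v1',270,70,50,75,4); W[300:,200:400]=cr('v2',270,145,50,75,4)
s=load('scene0'); us=proj(s,H); up=proj(s,np.array([503,109,115.])); print('scene',us,up)
W[300:,400:600]=cr('scene0',int(us[0])-25,int(us[1])-35,50,75,4)
W[300:,600:]=cr('scene0',int(up[0])-25,int(up[1])-35,50,75,4); print(int(us[0])-25,int(us[1])-35,int(up[0])-25,int(up[1])-35)
cv2.imwrite('pics/c4.png',W)
E
```

```text
time: 6.22
tool_pos: [392.8, 66.2, 173.3]
tcp_rot: [-3.14, 0.001, -1.769]
contact_force: [0.5, -0.6, -1.4]
grip_width: 11.5
finger_force: 30.0
6.275 [392.87950341  65.99874373 173.30961533] [-3.13949158e+00  5.96137736e-04 -1.76939798e+00] [-0.03  0.17  1.93  0.    1.04 -2.97]
[164.25756087  72.58209628]
v4 org 134 37
scene [288.77388888 174.09934525] [328.7734463  216.49613159]
263 139 303 181
```

View pics/c4.png

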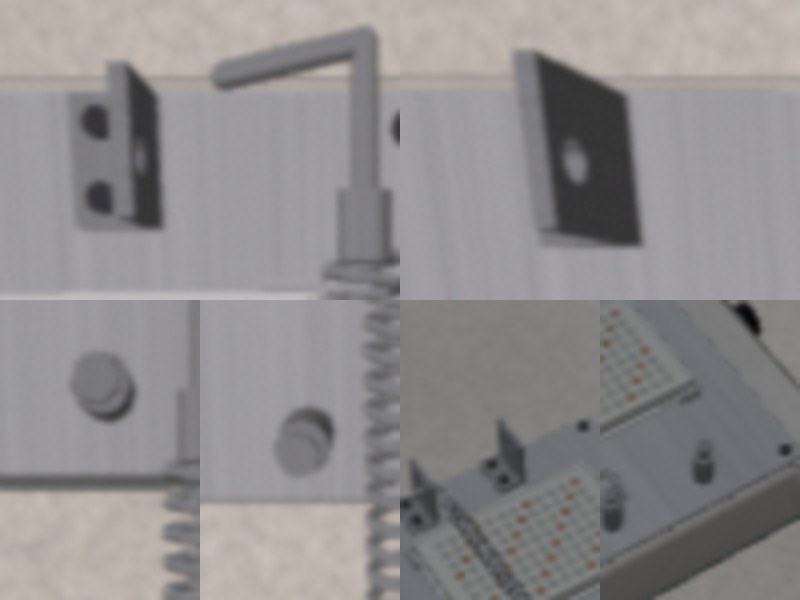

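v3 and v4 show the empty tab with its hole clearly: v3 hole at crop (140,160), v4 at (575,160). The post heads are at crop (97,377) in v1 and (302,448) in v2, and the hook is in v3. Next I'll fit these together.

```bash
cat > fit.py <<'E'
from h import *
from scipy.optimize import least_squares
V={n:load(n) for n in ['v1','v2','v3','v4']}
org={'v1':(270,70,0,300),'v2':(270,145,200,300),'v3':(230,45,0,0),'v4':(134,37,400,0)}
px=lambda n,u,v:np.array([(u-org[n][2])/4+org[n][0],(v-org[n][3])/4+org[n][1]])
# shaker pts: offset from hole (x,y,z) ; z=None -> platform 86
S=[('v4',(-2,-16,10),(539,54)),('v4',(-2,13,10),(556,234)),('v4',(-2,-16,None),(627,95)),('v4',(-2,13,None),(641,245)),('v4',(-2,0,0),(574,160)),
('v4',(2,-16,10),(516,51)),('v3',(2,-16,10),(108,62)),('v3',(-2,-16,10),(129,65)),('v3',(2,13,10),(112,216)),('v3',(-2,13,10),(133,218)),('v3',(-2,-16,None),(157,97)),('v3',(-2,13,None),(162,228)),('v3',(-2,0,0),(140,160)),
('v1',(-6,168,7),(97,377)),('v2',(-6,168,7),(302,449))]
G=[('v3',(-101,0),(366,37)),('v3',(-97,-18),(219,77)),('v3',(-79,0),(365,222))]
Tt={n:np.array(V[n]['T'])@np.linalg.inv(np.array(V[n]['T_tool_cam'])) for n in V}
def pj(n,P,b):
    # camera bias: translation b[:3] and rotation b[3:] in tool frame
    c=dict(V[n]); Tc=np.array(c['T_tool_cam'],float).copy(); Tc[:3,:3]=R.from_rotvec(b[3:]).as_matrix()@Tc[:3,:3]; Tc[:3,3]+=b[:3]
    c['T']=Tt[n]@Tc; return proj(c,P)
def spr(q,x,y): # spring pt in tool frame: spring +x = -tool x ; spring y -> +tool y
    a=q[1]; X=-(np.cos(a)*x-np.sin(a)*y)+q[0]; Y=np.sin(a)*x+np.cos(a)*y+q[2]; return np.array([X,Y,-3.+q[3]])
def res(p):
    h,yaw,b,q=p[:3],p[3],p[4:10],p[10:14]; M=R.from_euler('z',yaw).as_matrix(); r=[]
    for n,o,u in S:
        P=h+M@np.array([o[0],o[1],o[2] or 0.]); 
        if o[2] is None: P[2]=86
        r+=list((pj(n,P,b)-px(n,*u))/.5)
    for n,o,u in G:
        t=spr(q,*o); P=(Tt[n]@np.append(t,1))[:3]; r+=list((pj(n,P,b)-px(n,*u))/.5)
    return np.array(r+list(b[:3]/1.2)+list(b[3:]/.004)+[q[0]/2,q[1]/.02,q[2]/.5,q[3]/.7])
s=least_squares(res,[482,-57,115,-.199]+[0]*10)
C=np.linalg.inv(s.jac.T@s.jac); p=s.x
print('hole',p[:3],'yaw',p[3],'bias',p[4:10].round(3),'q',p[10:].round(3)); print('sd',np.sqrt(np.diag(C))[:4].round(3)); print((s.fun[:36]/2).round(1))
np.save('fit.npy',p)
E
python3 fit.py
```

```text
hole [478.90818221 -53.95657266 109.23166174] yaw -0.1975114701288628 bias [-0.118 -0.948 -0.283  0.002  0.     0.   ] q [ 0.291  0.007  0.168 -0.31 ]
sd [1.039 1.256 0.587 0.002]
[-0.4 -0.3  1.  -0.8 -0.4 -0.   0.3  0.4  1.1  0.4 -0.4  0.5 -0.6  0.2
 -0.8 -0.6  0.6  0.3  0.2 -0.2 -0.2 -0.6  0.1  0.3 -0.  -1.   0.1  0.1
 -0.6  1.7 -0.7  0.4  0.7 -0.6 -0.1  0.2]
```

```bash
cat > go.py <<'E'
from h import *
# python: delta in tool axes so that hook tip sits at offset off (shaker axes from hole), spring along y_s
def delta(off,p,tilt=0):
    o=get_obs(); M=R.from_euler('xyz',o['tcp_rot']).as_matrix(); q=p[10:14]; a=q[1]
    yaw=p[3]; Ms=R.from_euler('z',yaw).as_matrix()
    want_tool=R.from_euler('xyz',[np.pi,0,yaw+np.pi/2+np.pi+a]).as_matrix()  # spring x in tool at angle pi - a
    x,y=-97,-18
    t=np.array([-(np.cos(a)*x-np.sin(a)*y)+q[0],np.sin(a)*x+np.cos(a)*y+q[2],-3+q[3]])
    sx=want_tool@np.array([-np.cos(a),np.sin(a),0]); 
    tip=p[:3]+Ms@np.array(off,float); tcp=tip-want_tool@t
    rv=R.from_matrix(M.T@want_tool).as_rotvec()
    cur=Ms.T@(np.array(o['tool_pos'])+M@t-p[:3])
    print('tip now (shaker, from hole)',cur.round(2),'spring x in shaker',(Ms.T@sx).round(3),'goal tcp',tcp.round(1))
    print('dp',(M.T@(tcp-o['tool_pos'])).round(2),'rot',rv.round(4))
E
python3 -c "
from go import *
delta((-14,0,0),np.load('fit.npy'))"
```

```text
tip now (shaker, from hole) [-89.47   3.56  67.37] spring x in shaker [-0.015  1.     0.   ] goal tcp [465.4  47.7 105.9]
dp [  3.68 -74.52  67.54] rot [-0.0021  0.0006 -0.0083]
```

```bash
sed -i 's/np.pi+a\]/np.pi-a]/' go.py
python3 -m pendant '{"dp":[[0.001,-0.03,0],[0.002,-0.06,0.01],[0.003,-0.073,0.03],[0.003,-0.073,0.05],[0.003,-0.073,0.06],[0.003,-0.073,0.063],[0.003,-0.073,0.063]],"rotation":[[0,0,0.006],[0,0,0.006],[0,0,0.006],[0,0,0.006],[0,0,0.006],[0,0,0.006],[0,0,0.006]]}'
python3 - <<'E'
from go import *
p=np.load('fit.npy'); delta((-14,0,0),p)
cap('wrist','v5'); o=get_obs(); print(o['joint_positions'].round(2))
u=proj(load('v5'),p[:3]); u0,v0=int(u[0])-60,int(u[1])-60; print(u0,v0)
crop('v5',max(u0,0),max(v0,0),130,100,6,'c5')
E
```

```text
time: 7.15
tool_pos: [462.7, 48.1, 110.2]
tcp_rot: [-3.141, 0.0, -1.776]
contact_force: [0.1, 0.2, -0.5]
grip_width: 12.0
finger_force: 30.0
tip now (shaker, from hole) [-18.13  -0.39   4.25] spring x in shaker [-0.  1.  0.] goal tcp [466.8  47.7 105.9]
dp [-0.41 -4.05  4.26] rot [-0.0009  0.0003 -0.0007]
[-0.06  0.37  1.85  0.    0.92 -3.  ]
189 6
```

View pics/c5.png

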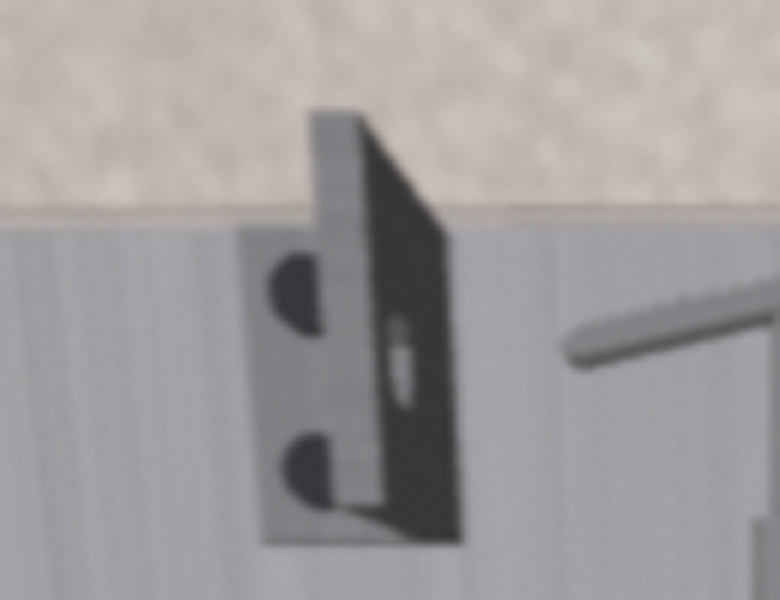

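```bash
python3 - <<'E'
s=open('fit.py').read()
s=s.replace("'v3','v4']}","'v3','v4','v5']}").replace("'v4':(134,37,400,0)}","'v4':(134,37,400,0),'v5':(189,6,0,0)}")
s=s.replace("/4+org[n][0],(v-org[n][3])/4","/sc(n)+org[n][0],(v-org[n][3])/sc(n)").replace("px=lambda","sc=lambda n:6 if n=='v5' else 4\npx=lambda",1)
s=s.replace("('v1',(-6,","""('v5',(2,-16,10),(312,111)),('v5',(-2,-16,10),(358,111)),('v5',(-2,13,10),(384,506)),('v5',(2,13,10),(333,506)),('v5',(-2,-16,None),(447,235)),('v5',(-2,13,None),(462,543)),('v5',(-2,0,0),(401,362)),
('v1',(-6,""",1).replace("(365,222))]","(365,222)),('v5',(-97,-18),(570,349))]")
s=s.replace("s.fun[:36]","s.fun[:52]")
open('fit.py','w').write(s)
E
python3 fit.py; python3 -c "
from go import *
p=np.load('fit.npy');delta((-14,0,0),p);c=load('v5')
M=R.from_euler('z',p[3]).as_matrix()"
```

```text
hole [478.78923095 -54.3671424  109.57997579] yaw -0.19893679391128186 bias [-1.830e-01 -1.174e+00 -2.200e-02  1.000e-03  2.000e-03  1.000e-03] q [ 0.458  0.011  0.21  -0.525]
sd [0.804 1.05  0.467 0.002]
[-0.5 -0.5  0.9 -0.9 -0.3  0.   0.3  0.5  1.   0.4 -0.5  0.3 -0.5  0.1
 -0.7 -0.7  0.6  0.3  0.3 -0.3 -0.  -0.5  0.2  0.4  0.1 -1.  -0.6  0.5
  0.2  0.4  0.  -0.2  0.5 -0.1 -0.3 -0.5  0.   0.2  0.1 -0.4 -0.   0.1
 -0.7  1.9 -1.1  0.4  0.3 -0.4 -0.3  0.3  1.  -0.3]
tip now (shaker, from hole) [-17.66  -0.1    4.3 ] spring x in shaker [-0.  1.  0.] goal tcp [466.9  47.4 106.1]
dp [-0.21 -4.12  4.31] rot [-0.0014  0.0003  0.0048]
```

```bash
python3 -m pendant '{"dp":[[0,-0.004,0.002],[0,-0.008,0.0043],[0,-0.012,0.0043],[0,-0.012,0.0043],[0,-0.012,0.0043]],"rotation":[[0,0,0.005],[0,0,0.005],[0,0,0.005],[0,0,0.005],[0,0,0.005]]}'
python3 -c "
from go import *
p=np.load('fit.npy');delta((0,0,0),p); cap('wrist','v6'); crop('v6',189,6,130,100,6,'c6')"
```

```text
time: 7.82
tool_pos: [474.0, 45.6, 105.4]
tcp_rot: [3.141, 0.0, -1.781]
contact_force: [-0.9, 0.2, -1.6]
grip_width: 11.5
finger_force: 30.0
tip now (shaker, from hole) [-6.73 -0.43 -0.67] spring x in shaker [-0.  1.  0.] goal tcp [480.6  44.7 106.1]
dp [-0.5  -6.69 -0.66] rot [ 0.0002  0.0001 -0.0003]
```

```bash
python3 -m pendant '{"dp":[[-0.0003,-0.002,-0.0004],[-0.0003,-0.004,-0.0004],[-0.0003,-0.005,-0.0004],[-0.0003,-0.005,-0.0004]],"rotation":[[0,0,0],[0,0,0],[0,0,0],[0,0,0]]}'
python3 -m pendant '{"dp":[[0,-0.0005,0],[0,-0.001,0],[0,-0.001,0]],"rotation":[[0,0,0],[0,0,0],[0,0,0]]}'
python3 -m pendant '{"dp":[[0,-0.0005,0],[0,-0.001,0],[0,-0.001,0]],"rotation":[[0,0,0],[0,0,0],[0,0,0]]}'
python3 -c "
from go import *
p=np.load('fit.npy');delta((0,0,0),p)"
```

```text
time: 8.38
tool_pos: [479.3, 44.8, 105.9]
tcp_rot: [-3.141, 0.0, -1.781]
contact_force: [0.5, 0.6, -0.6]
grip_width: 11.6
finger_force: 30.0
time: 8.75
tool_pos: [479.9, 44.7, 105.8]
tcp_rot: [3.141, 0.0, -1.781]
contact_force: [-0.6, 0.2, 0.1]
grip_width: 11.6
finger_force: 30.0
time: 9.12
tool_pos: [480.9, 44.5, 105.8]
tcp_rot: [3.142, 0.0, -1.781]
contact_force: [-0.6, 1.3, -0.5]
grip_width: 11.8
finger_force: 30.0
tip now (shaker, from hole) [ 0.31 -0.16 -0.27] spring x in shaker [-0.  1.  0.] goal tcp [480.6  44.7 106.1]
dp [-0.15  0.35 -0.26] rot [ 0.0001  0.0001 -0.0003]
```

```bash
python3 -m pendant '{"dp":[[-0.0002,-0.001,0],[-0.0004,-0.002,0],[-0.0004,-0.002,0]],"rotation":[[0,0,0],[0,0,0],[0,0,0]]}'
python3 -m pendant '{"dp":[[-0.0002,-0.001,0],[-0.0004,-0.002,0],[-0.0004,-0.002,0]],"rotation":[[0,0,0],[0,0,0],[0,0,0]]}'
python3 -c "
from go import *
p=np.load('fit.npy');delta((0,0,0),p)
cap('wrist','v7'); crop('v7',189,6,130,100,6,'c7')"
```

```text
time: 9.5
tool_pos: [483.1, 44.4, 105.8]
tcp_rot: [-3.141, 0.0, -1.781]
contact_force: [-0.5, -0.3, 0.3]
grip_width: 11.3
finger_force: 30.0
time: 9.88
tool_pos: [485.1, 44.4, 105.8]
tcp_rot: [-3.141, 0.0, -1.781]
contact_force: [-0.2, 0.2, 0.7]
grip_width: 11.7
finger_force: 30.0
tip now (shaker, from hole) [ 4.46  0.6  -0.26] spring x in shaker [-0.  1.  0.] goal tcp [480.6  44.7 106.1]
dp [ 0.65  4.49 -0.25] rot [-0.0001  0.0001 -0.0004]
```

View pics/c7.png

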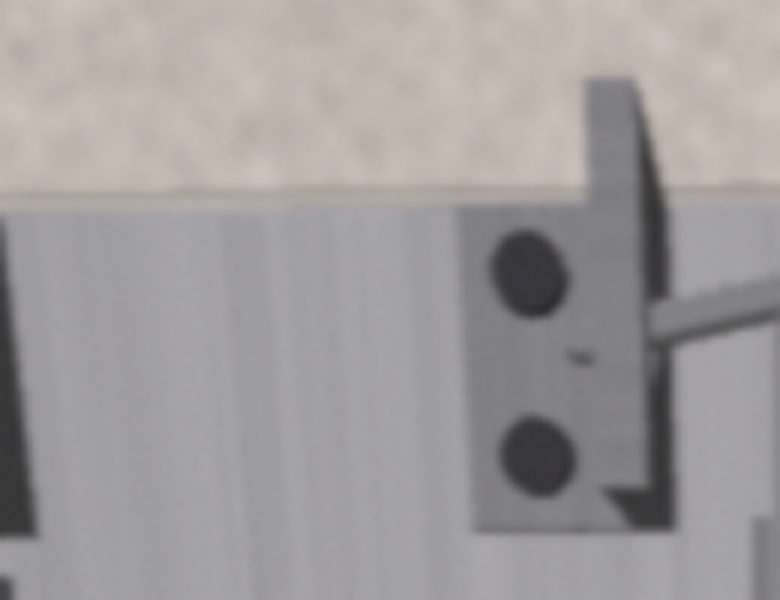

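The leg is inside the hole, with its tip just showing beyond the tab at crop (578,355), and I've felt no contact force. I'll carry on along the rake.

```bash
python3 -m pendant '{"dp":[[-0.0003,-0.0013,0],[-0.0007,-0.0026,0],[-0.0011,-0.004,0],[-0.0011,-0.004,0]],"rotation":[[0,0,0],[0,0,0],[0,0,0],[0,0,0]]}'
python3 -m pendant '{"dp":[[-0.0003,-0.0013,0],[-0.0007,-0.0026,0],[-0.0009,-0.0035,0],[-0.0009,-0.0035,0]],"rotation":[[0,0,0],[0,0,0],[0,0,0],[0,0,0]]}'
python3 -c "
from go import *
p=np.load('fit.npy');delta((12,2.67,0),p)"
```

```text
time: 10.42
tool_pos: [489.4, 44.6, 105.8]
tcp_rot: [-3.141, 0.0, -1.781]
contact_force: [0.1, -0.1, 0.7]
grip_width: 11.5
finger_force: 30.0
time: 10.92
tool_pos: [492.9, 44.7, 105.8]
tcp_rot: [-3.141, 0.0, -1.781]
contact_force: [-1.0, 0.9, 0.0]
grip_width: 11.6
finger_force: 30.0
tip now (shaker, from hole) [12.02  2.48 -0.23] spring x in shaker [-0.  1.  0.] goal tcp [492.9  44.9 106.1]
dp [-0.19  0.05 -0.22] rot [-0.0002  0.0001 -0.0003]
```

```bash
python3 -m pendant '{"dp":[[-0.002,0,0],[-0.004,0,0],[-0.006,0,0],[-0.006,0,0]],"rotation":[[0,0,0],[0,0,0],[0,0,0],[0,0,0]]}'
python3 -m pendant '{"dp":[[-0.002,0,0],[-0.004,0,0],[-0.006,0,0],[-0.008,0,0],[-0.008,0,0],[-0.008,0,0],[-0.008,0,0]],"rotation":[[0,0,0],[0,0,0],[0,0,0],[0,0,0],[0,0,0],[0,0,0],[0,0,0]]}'
python3 -c "
from go import *
p=np.load('fit.npy');delta((12,2.67,0),p);o=get_obs();Ms=R.from_euler('z',p[3]).as_matrix();print(Ms.T@o['contact_force'],o['moment'])"
```

```text
time: 11.42
tool_pos: [494.1, 50.6, 105.9]
tcp_rot: [-3.141, -0.0, -1.781]
contact_force: [-0.4, -1.9, 0.6]
grip_width: 11.4
finger_force: 30.0
time: 12.3
tool_pos: [495.7, 58.3, 105.8]
tcp_rot: [-3.142, 0.0, -1.781]
contact_force: [-0.4, -4.6, 1.0]
grip_width: 11.9
finger_force: 30.0
tip now (shaker, from hole) [12.07 16.37 -0.24] spring x in shaker [-0.  1.  0.] goal tcp [492.9  44.9 106.1]
dp [13.71 -0.05 -0.24] rot [-0.0001  0.     -0.0004]
[ 0.53539542 -4.56771482  1.02221033] [-0.77949707  0.15450984  0.00594557]
```

```bash
python3 -m pendant '{"dp":[[0,0,-0.0025],[0,0,-0.005],[-0.0002,0,-0.0075],[-0.0002,0,-0.0075],[-0.0002,0,-0.0075]],"rotation":[[0,-0.022,0],[0,-0.045,0],[0,-0.067,0],[0,-0.067,0],[0,-0.067,0]]}'
python3 -m pendant '{"dp":[[-0.003,0,0],[-0.006,0,0],[-0.009,0,0],[-0.012,0,0],[-0.012,0,0],[-0.012,0,0]],"rotation":[[0,0,0],[0,0,0],[0,0,0],[0,0,0],[0,0,0],[0,0,0]]}'
python3 -m pendant '{"dp":[[-0.003,0,0],[-0.006,0,0],[-0.009,0,0],[-0.0125,0,0],[-0.0125,0,0],[-0.0125,0,0]],"rotation":[[0,0,0],[0,0,0],[0,0,0],[0,0,0],[0,0,0],[0,0,0]]}'
cat > eye.py <<'E'
from go import *
p=np.load('fit.npy'); o=get_obs(); M=R.from_euler('xyz',o['tcp_rot']).as_matrix(); Ms=R.from_euler('z',p[3]).as_matrix(); q=p[10:14]; a=q[1]
S=lambda x:Ms.T@(o['tool_pos']+M@np.array([-np.cos(a)*x+q[0],np.sin(a)*x+q[2],-3+q[3]])-p[:3])-[-6,168,0]
print('sleeve rel post',S(0).round(2),'eye rel post',S(27.75).round(2),'F shaker',(Ms.T@o['contact_force']).round(2),'j',o['joint_positions'].round(2))
E
python3 eye.py
python3 - <<'E'
from go import *
p=np.load('fit.npy'); Ms=R.from_euler('z',p[3]).as_matrix(); P=p[:3]+Ms@[-6,168,7]; print(P)
im=[]
for n,k in (('scene','s2'),('top','t2')):
    c=cap(n,k); u=proj(c,P).round().astype(int); print(u)
    x,y=u[0]-32,u[1]-30; print(k,x,y); crop(k,x,y,64,60,6.2,k+'c'); im.append(cv2.imread(f'pics/{k}c.png'))
cv2.imwrite('pics/c8.png',np.hstack(im))
E
```

```text
time: 12.92
tool_pos: [495.8, 58.5, 113.4]
tcp_rot: [-3.141, 0.067, -1.782]
contact_force: [0.0, -4.6, 0.3]
grip_width: 11.7
finger_force: 30.0
time: 13.68
tool_pos: [498.3, 70.4, 114.2]
tcp_rot: [-3.141, 0.067, -1.781]
contact_force: [-1.7, -6.2, 1.9]
grip_width: 11.7
finger_force: 30.0
time: 14.42
tool_pos: [500.5, 82.0, 114.6]
tcp_rot: [3.141, 0.065, -1.781]
contact_force: [-1.4, -8.7, -0.2]
grip_width: 12.1
finger_force: 30.0
sleeve rel post [  0.12 -30.73   8.55] eye rel post [ 0.1  -3.04 10.36] F shaker [ 0.33 -8.86 -0.22] j [-0.03  0.42  1.75  0.08  0.96 -3.01]
[506.10893805 111.50519888 116.57997579]
[329 217]
s2 297 187
[289 196]
t2 257 166
```

View pics/c8.png

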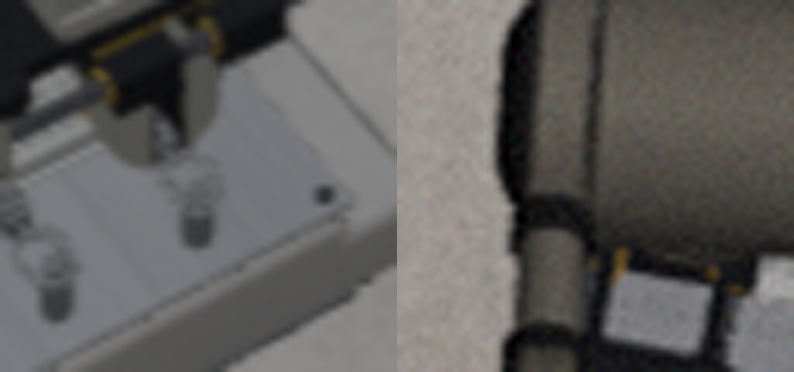

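```bash
python3 -m pendant '{"dp":[[0,0.0004,0.0006],[0,0.0004,0.0013],[0,0.0004,0.002],[0,0.0004,0.002]],"rotation":[[0,0.005,0],[0,0.01,0],[0,0.015,0],[0,0.015,0]]}'
python3 eye.py
python3 -m pendant '{"dp":[[0,0,0.0006],[0,0,0.0013],[0,0,0.0019],[0,0,0.0019]],"rotation":[[0,0.005,0],[0,0.01,0],[0,0.015,0],[0,0.015,0]]}'
python3 eye.py
```

```text
time: 15.02
tool_pos: [500.2, 82.2, 112.7]
tcp_rot: [3.141, 0.05, -1.781]
contact_force: [-1.1, -9.7, -0.5]
grip_width: 11.6
finger_force: 30.0
sleeve rel post [ -0.2  -30.51   6.6 ] eye rel post [-0.22 -2.8   7.99] F shaker [ 0.87 -9.76 -0.5 ] j [-0.02  0.43  1.75  0.06  0.96 -2.99]
time: 15.52
tool_pos: [500.2, 82.3, 110.8]
tcp_rot: [3.141, 0.035, -1.781]
contact_force: [-1.4, -8.4, 0.4]
grip_width: 11.7
finger_force: 30.0
sleeve rel post [ -0.22 -30.39   4.71] eye rel post [-0.24 -2.65  5.69] F shaker [ 0.24 -8.48  0.44] j [-0.01  0.43  1.74  0.04  0.96 -2.97]
```

No vertical force, and the eye has gone below the head's top, so it is passing over the head. I'll keep lowering until the spring is level.

```bash
python3 -m pendant '{"dp":[[0,0,0.0007],[0,0,0.0014],[0,0,0.0022],[0,0,0.0022]],"rotation":[[0,0.005,0],[0,0.011,0],[0,0.017,0],[0,0.017,0]]}'
python3 -m pendant '{"dp":[[0,0,0.0007],[0,0,0.0014],[0,0,0.0024],[0,0,0.0024]],"rotation":[[0,0.005,0],[0,0.011,0],[0,0.018,0],[0,0.018,0]]}'
python3 eye.py
```

```text
time: 16.02
tool_pos: [500.2, 82.4, 108.6]
tcp_rot: [3.141, 0.018, -1.78]
contact_force: [-0.9, -8.8, 0.8]
grip_width: 11.5
finger_force: 30.0
time: 16.52
tool_pos: [500.2, 82.4, 106.2]
tcp_rot: [3.141, 0.0, -1.78]
contact_force: [0.8, -9.0, -0.3]
grip_width: 11.4
finger_force: 30.0
sleeve rel post [ -0.29 -30.12   0.12] eye rel post [-0.31 -2.37  0.13] F shaker [ 2.6  -8.66 -0.3 ] j [ 0.01  0.44  1.74  0.    0.96 -2.92]
```

```bash
python3 -m pendant '{"dp":[[0.001,0,0],[0.002,0,0],[0.003,0,0],[0.004,0,0],[0.004,0,0],[0.004,0,0]],"rotation":[[0,0,0],[0,0,0],[0,0,0],[0,0,0],[0,0,0],[0,0,0]]}'
python3 eye.py
python3 -m pendant '{"dp":[[0.0005,0,0],[0.001,0,0],[0.001,0,0]],"rotation":[[0,0,0],[0,0,0],[0,0,0]]}'
python3 eye.py
```

```text
time: 17.27
tool_pos: [499.4, 78.6, 106.3]
tcp_rot: [3.141, 0.001, -1.781]
contact_force: [-1.0, -8.8, 0.5]
grip_width: 11.6
finger_force: 30.0
sleeve rel post [ -0.26 -34.07   0.22] eye rel post [-0.27 -6.32  0.23] F shaker [ 0.72 -8.85  0.46] j [ 0.    0.44  1.74  0.    0.96 -2.93]
time: 17.65
tool_pos: [499.2, 77.6, 106.3]
tcp_rot: [3.141, 0.001, -1.781]
contact_force: [-1.6, -7.8, 1.6]
grip_width: 11.6
finger_force: 30.0
sleeve rel post [ -0.25 -35.01   0.23] eye rel post [-0.26 -7.26  0.25] F shaker [-0.02 -7.98  1.58] j [ 0.    0.44  1.74  0.    0.96 -2.93]
```

Not seated yet, since contact is expected at about -8 mm. I'll keep easing back in 0.5 mm steps.

```bash
for i in 1; do :; done
python3 -m pendant '{"dp":[[0.0005,0,0],[0.0005,0,0],[0.0005,0,0]],"rotation":[[0,0,0],[0,0,0],[0,0,0]]}'
python3 eye.py
python3 -m pendant '{"dp":[[0.0005,0,0],[0.0005,0,0],[0.0005,0,0]],"rotation":[[0,0,0],[0,0,0],[0,0,0]]}'
python3 eye.py
python3 -m pendant '{"dp":[[0.0005,0,0],[0.0005,0,0],[0.0005,0,0]],"rotation":[[0,0,0],[0,0,0],[0,0,0]]}'
python3 eye.py
```

```text
time: 18.02
tool_pos: [499.2, 77.4, 106.3]
tcp_rot: [3.141, 0.001, -1.781]
contact_force: [-0.2, -7.0, -0.1]
grip_width: 11.7
finger_force: 30.0
sleeve rel post [ -0.22 -35.27   0.25] eye rel post [-0.22 -7.52  0.28] F shaker [ 1.17 -6.92 -0.13] j [ 0.    0.44  1.74  0.    0.96 -2.93]
time: 18.4
tool_pos: [499.2, 77.2, 106.3]
tcp_rot: [3.141, 0.002, -1.781]
contact_force: [0.3, -4.0, -0.3]
grip_width: 11.6
finger_force: 30.0
sleeve rel post [ -0.24 -35.44   0.25] eye rel post [-0.24 -7.69  0.29] F shaker [ 1.11 -3.9  -0.28] j [ 0.    0.44  1.74  0.    0.96 -2.93]
time: 18.77
tool_pos: [499.1, 77.0, 106.4]
tcp_rot: [3.141, 0.002, -1.781]
contact_force: [0.4, -2.9, -1.3]
grip_width: 11.8
finger_force: 30.0
sleeve rel post [ -0.23 -35.7    0.32] eye rel post [-0.23 -7.95  0.39] F shaker [ 0.95 -2.72 -1.28] j [-0.    0.44  1.74  0.    0.96 -2.93]
```

The force is dropping by about 2 N per 0.5 mm while the sleeve hardly moves, so the post has taken the load. A little more, then release.

```bash
python3 -m pendant '{"dp":[[0.0006,0,0],[0.0006,0,0],[0.0006,0,0]],"rotation":[[0,0,0],[0,0,0],[0,0,0]]}'
python3 eye.py
python3 -m pendant '{"dp":[[0,0,0],[0,0,0],[0,0,0],[0,0,0]],"rotation":[[0,0,0],[0,0,0],[0,0,0],[0,0,0]]}' 0.03
python3 eye.py
```

```text
time: 19.15
tool_pos: [499.1, 76.6, 106.4]
tcp_rot: [3.142, 0.003, -1.781]
contact_force: [1.2, 4.7, -1.6]
grip_width: 11.6
finger_force: 30.0
sleeve rel post [ -0.21 -36.04   0.35] eye rel post [-0.2  -8.29  0.44] F shaker [ 0.29  4.86 -1.58] j [-0.    0.44  1.75  0.    0.96 -2.93]
time: 19.65
tool_pos: [499.0, 75.9, 106.5]
tcp_rot: [3.142, 0.002, -1.782]
contact_force: [-0.2, 0.4, 0.5]
grip_width: 29.9
finger_force: 0.0
sleeve rel post [ -0.12 -36.72   0.42] eye rel post [-0.11 -8.97  0.48] F shaker [-0.27  0.32  0.48] j [-0.    0.44  1.75  0.    0.96 -2.93]
```

```bash
python3 -m pendant '{"dp":[[0,0,-0.005],[0,0,-0.015],[0,0,-0.03],[0,0,-0.06],[0,0,-0.1],[0,0,-0.14],[0,0,-0.14]],"rotation":[[0,0,0],[0,0,0],[0,0,0],[0,0,0],[0,0,0],[0,0,0],[0,0,0]]}'
python3 - <<'E'
from go import *
p=np.load('fit.npy'); Ms=R.from_euler('z',p[3]).as_matrix(); c=cap('scene','s3'); c0=load('scene0')
g=lambda c:cv2.cvtColor(np.array(c['pixels']),cv2.COLOR_RGB2GRAY).astype(np.float32)
def patch(c,off): # rectified top-down patch at spring height, 0.5 mm/px, x +-14, y from 95 to 185 (shaker, from hole)
    xs=np.arange(-14,14,.5);ys=np.arange(60,185,.5); mp=np.array([[proj(c,p[:3]+Ms@[x+off-6,y,0]) for x in xs] for y in ys],np.float32)
    return cv2.remap(g(c),mp[...,0],mp[...,1],cv2.INTER_CUBIC)
ref=patch(c,64); now=patch(c,0); old=patch(c0,0)
for n,t in (('now',now),('before',old)):
    r=cv2.matchTemplate(t,ref[16:-16,10:-10],cv2.TM_CCOEFF_NORMED); _,v,_,l=cv2.minMaxLoc(r); print(n,'corr',round(v,2),'shift mm (x,y)',(l[0]-10)/2,(l[1]-16)/2)
o=get_obs(); print(o['time'],o['tool_pos'])
E
```

```text
time: 20.52
tool_pos: [500.7, 75.8, 250.7]
tcp_rot: [-3.134, 0.004, -1.781]
contact_force: [0.4, 0.6, -0.9]
grip_width: 30.6
finger_force: 0.0
now corr 0.88 shift mm (x,y) 1.5 0.5
before corr 0.48 shift mm (x,y) 1.5 0.0
20.575 [499.58154788  75.79256932 248.47998627]
```

The eye end of the new spring matches its fitted neighbour (correlation 0.88, against 0.48 before), at the same place along y. The arm is clear, so I'm handing in.

```bash
python3 -c "
from plant import workorder
print(workorder.close_job())"
```

```text
the job is handed in; nothing more can be done
None
```

The smallest spring is fitted across the lid, hook through the empty tab's hole and eye seated under the post head; the gripper has let go and is clear, and I handed the job in at about 21 s (no verdict was returned).

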